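# Reject worn mill balls through the flap bin

### The job

One of the four grinding balls on the plaster rack is worn smaller than the others: put it into the steel measuring cup with the worn balls already there. Then take the cup by its handle, push the flap of the reject bin down with the cup's rim and tip all four worn balls through, so that none is left outside and the flap springs shut behind them. Set the empty cup down again, upright on the wooden board, and leave the good balls and everything else as they are.

Things in the scene. Friction and masses are not known exactly. Their poses are not given: they have to be found in the camera images.
- bin: Reject bin, fixed: grey plastic box 200 x 200 mm, top of its aluminium lid 160 mm high. Origin: centre of its underside. +x is the way to tip: from the flap's hinge edge into the bin. Aperture: x -60 to +45 mm, 120 mm wide in y. A spill guard 25 mm high stands on the lid along its sides (inner faces y = +-62 mm) and back (x = +46 mm); the hinge side is open.
- flap_hinge (a point): Middle of the flap's hinge line, on the lid's top surface at the front edge of the aperture (bin x = -60, y = 0, z = 160 mm). Axes as the bin's: x into the bin, y along the hinge.
- flap (a joint): Angle of the one-way flap, rad: 0 shut (level, flush with the lid), 1.1 fully open (swung down inside). Steel with pressed ribs, 103 mm long from its hinge, 117 mm wide. Pushed down it is a ramp sloping from the hinge into the bin. It springs shut: 0.08 N m to start it, 0.14 N m at 0.45 rad; the balls' weight alone does not open it.
- board: Plywood ware board on which the cup stands, fixed, 260 mm (its x) by 270 mm (its y), 12 mm thick. Origin: centre of its underside.
- cup_center (a point): Centre of the round steel measuring cup (loose, about 150 g): on its axis, 20 mm above its underside. z points up out of its mouth, x from the handle to the pouring side of the rim. Conical: outside radius 25 mm at the foot, 46 mm at the rim, 40 mm high, wall 3 mm, floor 4 mm. Three worn balls lie in it; its side is level when it is tipped by 62 degrees, so they roll out beyond that.
- cup_grip (a point): Place to hold the cup: its handle is a level flat bar 16 mm wide (in y), 9 mm thick, top at rim height, running straight back (-x) from the rim to 143 mm behind the cup's axis. This point is in the middle of the bar, 94 mm behind the cup's axis, 35.5 mm above the cup's underside. Axes as the cup's.
- rack: Pale plaster rack, fixed, 236 mm (its x) by 52 mm (its y), 20 mm high. Origin: centre of its underside. Along its x, at -84, -28, +28 and +84 mm, are four round seats (14 mm holes) in its top, each with one ball lying in it.
- worn4_center (a point): Centre of the worn ball on the rack (white alumina, 22 mm diameter, 20 g), in any of the four seats; its centre is 8.5 mm above the rack's top. The other three are clearly larger.
- worn1_center (a point): Centre of a worn ball (22 mm diameter, 20 g) in the cup.
- worn2_center (a point): Centre of a second worn ball (22 mm diameter, 20 g) in the cup.
- worn3_center (a point): Centre of a third worn ball (22 mm diameter, 20 g) in the cup.
- good1_center (a point): Centre of a good ball (white alumina, 32 mm diameter, 62 g) on the rack; stays there.
- good2_center (a point): Centre of a good ball (32 mm) on the rack; stays there.
- good3_center (a point): Centre of a good ball (32 mm) on the rack; stays there.
- tub: Clear plastic tub 85 x 85 x 100 mm with a brush in it (to 145 mm), on the bench beyond the work; stays. Origin: centre of its underside.
- testpiece: Small pale plaster cone, 52 mm across, 66 mm high; stays. Origin: centre of its underside.
- tile: White square test tile 70 x 70 x 10 mm lying on the bench; stays. Origin: centre of its underside.
Mind the look-alikes: they are no part of the job. What is shaped like the part that bears cup_center but green is not meant.

How it is judged:
By the outcome, as a careful person would: the job done as asked, in the order asked, and still so for the second after the job is handed in, with the robot touching nothing.
It also fails if it takes over 69 s, if anything falls off the work surface, if the arm or the gripper's body presses on something with over 40 N, if the wrist force passes 120 N, or if a joint passes its speed limit or range.

### The arm

A 7-joint arm with a two-finger parallel gripper is mounted at the origin on the work surface. World frame = base frame: x ahead of the robot, y to its left, z up, the work surface at z = 0. Lengths are in m, angles in rad, forces in N, time in s.
With the tool pointing down it reaches from about 0.4 to 0.85 m from the base axis. Payload 4.5 kg.
Tool frame: the origin (TCP) lies at the very end of the fingers, on their centre line; the grasp point (between the pads) lies 19 mm behind it (r.grip_point_offset is the distance from the TCP to the grasp point, in m); z points along the fingers, y is the line along which they close (so a half turn about z gives the same grasp; the last joint's range is limited). The gripper opens to 88 mm and grips with 3 to 60 N. Pads are 18 mm wide; open, the fingers measure 123 mm over their backs; the gripper's body (75 mm by 187 mm) begins 45 mm behind the grasp point.
Start: joints at [-1.086, 0.689, -0.195, 1.565, 0.157, 0.902, -0.215], TCP at [0.272, 0.563, 0.239] pointing down, gripper open.
Joint ranges: [-3.01, 3.01], [-0.46, 2.08], [-1.47, 1.51], [0.13, 2.56], [-1, 4.14], [0.04, 2.09], [-2.66, 2.66]. Speed limits (rad/s): [2.57, 2.57, 3.14, 3.14, 3.14, 3.14, 3.14].

### API

Orientations are given as a unit quaternion [x, y, z, w].
In Python, from plant import r gives the robot as it stands.
- The arm moves only by the tool carry_out, never from a script. Its argument "rows" is a list of rows, each a list of 3 entries, a list of its own where there are three numbers: the shift along the tool's x, y, z in cm, then the turn, a rotation vector about the tool's x, y, z in degrees, then the closure, from 0 (fully open) to 1 (shut). A call has 1 to 12 rows; each row is the pose to reach, as a shift and turn from the pose commanded when the call began, along the tool's axes at that moment; what a row does not reach only later rows make up. A row lasts 1/10 s, in which the tool goes at most 50 mm and 8.59 degrees, less where a joint would pass 70% of its speed; a pose out of reach is approached as far as the arm can. A call with a gripper value outside its range is refused whole. The fingers move at their own pace and stop on an object; "newtons" is the grip in N (left out, the last holds). Time passes only in rows, so rows that repeat a pose let the fingers close. It gives the time, the measured TCP pose, the force, the opening and the grip force at its end, in the units of the state.
- r.get_state(): the state, without advancing time (a new reading comes with each control period).
- r.snapshot(name): name is "side" or "top" or "wrist"; returns a dict with "image" (480x640x3 uint8, red, green, blue), "fx", "fy", "cx", "cy" (pixels), "pose" (4x4, takes a point from camera to world coordinates). Camera axes: x right, y up, looking along -z (the intrinsics and any distortion apply to the point x, -y, -z); pixel columns grow to the right and rows downward; lengths in m; the calibration is good to about 2 mm. A picture is of the moment at which its call begins. There is no depth.
- r.finish_job(): hands the job in; it is judged then, once.
The state is a dict: "clock": time; "q": joint angles; "qd": joint speeds; "joint_torque": joint torques, N m; "tool_pos": TCP position; "eef_rot": TCP orientation; "contact_force": force on the tool from outside, world axes, zero at the start; "moment": the same for the moment, N m; "opening": opening from 0.0 (shut) to 1.0 (fully open); "finger_force": force on a finger pad.
Only numpy, scipy, OpenCV 4.12 (cv2) and the standard library are available. Lean on these libraries where they do the work, as an engineer would, in place of code of your own. Each camera call takes 0.05 s, during which the arm holds its last target. There are 200 camera calls.

## Working session

There is one attempt and no reset: what is moved stays moved. The work goes in short steps, Python scripts to look and compute and a tool call to move; the robot and the scene stay as the last step left them, time stands still between calls to the robot, and variables do not carry over. Pictures are saved under pics/ and viewed, at most 10 in all, crops included, and the job is handed in when it is done.

Besides the shell and the picture viewer there is one more tool, called after "Request:" as name(argument=value, ...) on one line, values as JSON. carry_out: Moves the arm, as the interface text tells. Its arguments: {"type":"object","properties":{"rows":{"type":"array"},"newtons":{"type":"number"}},"required":["rows"]}

```bash
mkdir -p pics; ls; python3 - <<'E'
from plant import r
import cv2,numpy as np
print(r.get_state())
for n in ("side","top"):
    s=r.snapshot(n); cv2.imwrite(f"pics/{n}0.png",s["image"][:,:,::-1]); print(n,{k:(np.round(v,3).tolist() if k!="image" else 0) for k,v in s.items()})
    np.savez(f"{n}0.npz",**s)
E
```

```text
pics
{'clock': 0.0, 'q': array([-1.08619314,  0.68998671, -0.19453114,  1.56633022,  0.15728451,
        0.90251625, -0.21512345]), 'qd': array([ 0.0008946 , -0.00074442,  0.00061485,  0.00020508, -0.0007187 ,
        0.00051736, -0.00049979]), 'joint_torque': array([-9.91938759e-04, -5.27566946e+01, -1.26733683e+00, -1.53438735e+01,
       -5.27415995e-02,  6.45559427e-03,  1.48752588e-04]), 'tool_pos': array([0.27206283, 0.56197378, 0.23791246]), 'eef_rot': array([ 2.23467071e-01,  9.74711041e-01, -9.12260158e-04, -1.51082400e-04]), 'contact_force': array([ 0.39578666, -0.73431758, -0.83640355]), 'moment': array([ 0.04523651, -0.00586898, -0.03130967]), 'finger_force': 0.0, 'opening': 1.0007730457499395}
side {'image': 0, 'fx': 597.39, 'fy': 597.39, 'cx': 332.161, 'cy': 238.478, 'pose': [[0.946, 0.246, -0.211, 0.303], [-0.324, 0.716, -0.618, -0.658], [-0.001, 0.653, 0.757, 0.969], [0.0, 0.0, 0.0, 1.0]]}
top {'image': 0, 'fx': 522.653, 'fy': 522.653, 'cx': 325.396, 'cy': 250.723, 'pose': [[0.014, 0.986, -0.165, 0.362], [-1.0, 0.015, 0.005, 0.023], [0.007, 0.165, 0.986, 1.13], [0.0, 0.0, 0.0, 1.0]]}
```

View pics/top0.png

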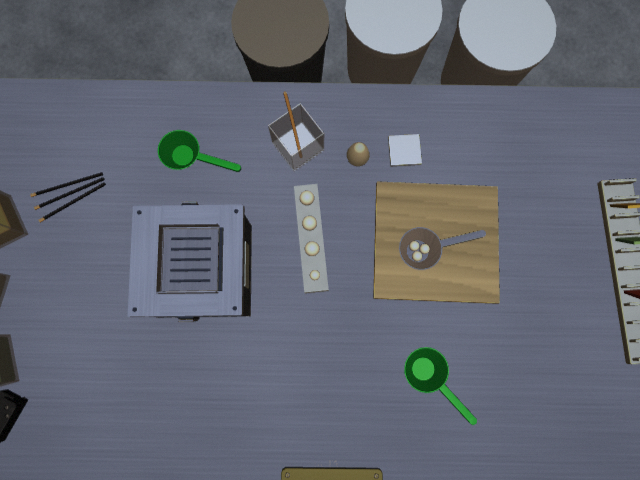

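View pics/side0.png

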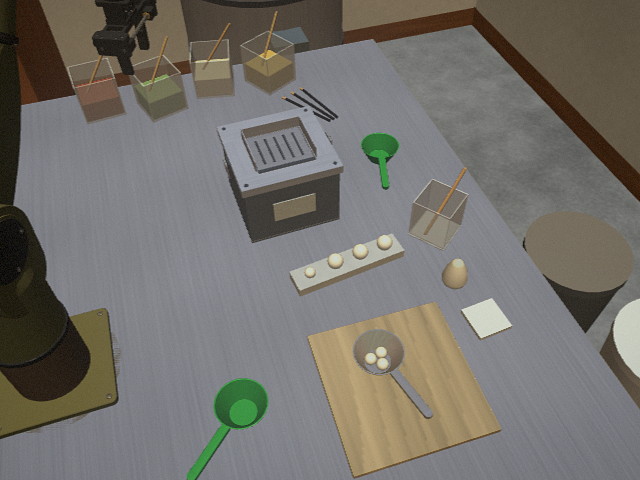

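Top view: rack balls are at (306,198), (309,223), (312,249) and (315,275). The last looks smallest. The steel cup is at (421,249) on the board, with its handle toward (483,235). The green scoops at (179,150) and (427,370) are look-alikes. The bin is at about (187,260). I'll confirm the ball and the hinge side in one enlarged composite.

```bash
python3 - <<'E'
import cv2,numpy as np
t=cv2.imread("pics/top0.png"); s=cv2.imread("pics/side0.png")
def c(i,x,y,w,h): return cv2.resize(i[y:y+h,x:x+w],(400,300),interpolation=cv2.INTER_CUBIC)
o=np.vstack([np.hstack([c(t,120,195,140,105+25),c(s,210,100,140,105)]),np.hstack([c(t,250,180,140,120),c(t,372,190,140,105)])])
cv2.imwrite("pics/comp.png",o)
E
```

```text
(no output)
```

View pics/comp.png

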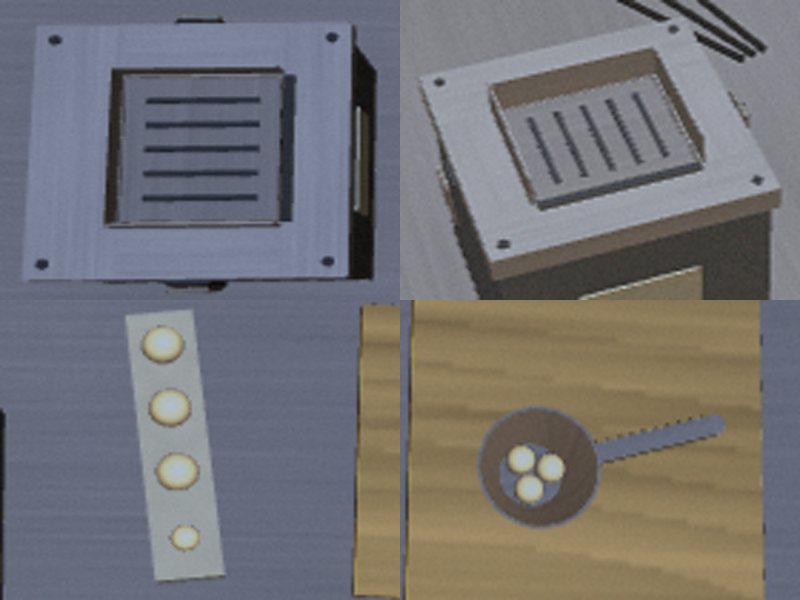

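The composite shows three things:
- **Worn ball:** top px (315,275) is clearly the smallest of the four.
- **Cup:** the steel one, with three balls in it.
- **Bin:** the guard is open on the label side, which is image right (world −y). So the hinge is there and tipping goes towards world +y.

Now I'll measure.

```bash
cat > h.py <<'E'
import numpy as np,cv2
from scipy.spatial.transform import Rotation as R
def ray(s,u,v):
    d=np.array([(u-s["cx"])/s["fx"],-(v-s["cy"])/s["fy"],-1.]); P=s["pose"]
    return P[:3,3],P[:3,:3]@d/np.linalg.norm(d)
def onz(s,u,v,z):
    o,d=ray(s,u,v); return o+d*(z-o[2])/d[2]
def tri(*rs):
    A=sum(np.eye(3)-np.outer(d,d) for o,d in rs); b=sum((np.eye(3)-np.outer(d,d))@o for o,d in rs)
    return np.linalg.solve(A,b)
def cent(m,u,v,w):
    m=np.asarray(m,np.uint8)[v-w:v+w+1,u-w:u+w+1]; M=cv2.moments(m,True); return M["m10"]/M["m00"]+u-w,M["m01"]/M["m00"]+v-w
E
python3 - <<'E'
from h import *
np.set_printoptions(precision=4,suppress=True)
T=dict(np.load("top0.npz")); S=dict(np.load("side0.npz"))
def hsv(s): return cv2.cvtColor(s["image"],cv2.COLOR_RGB2HSV)
ht,hs=hsv(T),hsv(S)
# holes on lid
g=cv2.cvtColor(T["image"],cv2.COLOR_RGB2GRAY)
P=[]
for u,v in((139,212),(236,211),(235,308),(135,309)):
    m=g[v-4:v+5,u-4:u+5]; c=cent(g<m.min()+25,u,v,4); P.append(onz(T,*c,.16)); print("hole",c,P[-1])
P=np.array(P); print("bin c",P.mean(0),"yaw xdir",P[0]-P[1],P[3]-P[2])
# balls
for s,hh,pts in((T,ht,((306,198),(309,223),(312,249),(315,275))),(S,hs,((385,242),(360,251),(335,260),(310,272)))):
    for u,v in pts: 
        # ball: warmer than plaster
        w=hh[v-11:v+12,u-11:u+12]; print(u,v,w[11,11],w[11,2],w[2,2],cent(hh[:,:,1]>hh[v,u,1]-25,u,v,9))
# cup
wood=(ht[:,:,1]>85)&(ht[:,:,0]>10)&(ht[:,:,0]<30)
print("hsv wood",ht[200,450],"cup",ht[249,410],ht[236,470])
E
```

```text
hole (138.8, 212.0) [0.593  0.3742 0.16  ]
hole (235.875, 210.875) [0.5982 0.1899 0.16  ]
hole (234.2, 308.0) [0.4141 0.1852 0.16  ]
hole (134.33333333333334, 309.0833333333333) [0.4094 0.3689 0.16  ]
bin c [0.5037 0.2796 0.16  ] yaw xdir [-0.0052  0.1842  0.    ] [-0.0047  0.1838  0.    ]
306 198 [108  28 198] [ 94  11 157] [ 90  11 162] (306.01675977653633, 198.0)
309 223 [110  36 207] [ 94  13 157] [ 98  13 161] (309.27702702702703, 222.98648648648648)
312 249 [108  34 204] [ 98  13 155] [ 97  15 157] (312.03550295857985, 248.92899408284023)
315 275 [109  34 203] [ 98  13 159] [ 90  10 160] (315.11078717201167, 274.9387755102041)<stdin>:16: RuntimeWarning: overflow encountered in scalar subtract
Traceback (most recent call last):
  File "h.py", line 12, in cent
    m=np.asarray(m,np.uint8)[v-w:v+w+1,u-w:u+w+1]; M=cv2.moments(m,True); return M["m10"]/M["m00"]+u-w,M["m01"]/M["m00"]+v-w
                                                                                 ~~~~~~~~^~~~~~~~~
ZeroDivisionError: float division by zero
```

```bash
python3 - <<'E'
from h import *
np.set_printoptions(precision=4,suppress=True)
T=dict(np.load("top0.npz")); S=dict(np.load("side0.npz"))
C={}
for k,s,pts in(("T",T,((306,198),(309,223),(312,249),(315,275))),("S",S,((385,242),(360,251),(335,260),(310,272)))):
    I=s["image"].astype(int)
    for i,(u,v) in enumerate(pts):
        med=np.median(I[v-12:v+13,u-12:u+13,0])
        w=11; m=((I[...,0]>178)).astype(np.uint8)[v-w:v+w+1,u-w:u+w+1]
        n,l,st,ce=cv2.connectedComponentsWithStats(m); j=1+np.argmax(st[1:,4]); C[k,i]=ce[j]+[u-w,v-w]; print(k,i,I[v,u],med,st[j],C[k,i])
for i in range(4): print("ball",i,tri(ray(T,*C["T",i]),ray(S,*C["S",i])),onz(T,*C["T",i],.0285 if i==3 else .033),onz(S,*C["S",i],.0285 if i==3 else .033))
I=T["image"].astype(int); d=I[...,0]-I[...,2]
print("wood",I[200,450],"cup",I[260,405],"rim/handle",I[236,470])
W=(d>40).astype(np.uint8); sub=1-W[185:300,378:497]
sub=cv2.morphologyEx(sub,cv2.MORPH_CLOSE,np.ones((3,3)))
n,l,st,ce=cv2.connectedComponentsWithStats(sub); j=1+np.argmax(st[1:,4]); m=(l==j).astype(np.uint8); print(st[j])
cn,_=cv2.findContours(m,0,2); f=np.zeros_like(m); cv2.drawContours(f,cn,-1,1,-1)
cup=cv2.morphologyEx(f,cv2.MORPH_OPEN,cv2.getStructuringElement(2,(17,17)))
c,_=cv2.findContours(cup,0,1); e=cv2.fitEllipse(max(c,key=len)); print(e[0][0]+378,e[0][1]+185,e[1])
cc=onz(T,e[0][0]+378,e[0][1]+185,.052)
h=f&(1-cv2.dilate(cup,np.ones((5,5)))); n,l,st,ce=cv2.connectedComponentsWithStats(h); j=1+np.argmax(st[1:,4]); ys,xs=np.where(l==j)
hp=np.array([onz(T,x+378,y+185,.052)[:2] for x,y in zip(xs,ys)]); vx,vy,x0,y0=cv2.fitLine(hp.astype(np.float32),2,0,.01,.01).ravel()
print("cup c",cc,"handle line",(vx,vy),(x0,y0),"ext",np.ptp(hp@[vx,vy]), "far end",hp[np.argmin(hp[:,1])], "yaw from c to handle mean", np.degrees(np.arctan2(cc[1]-y0,cc[0]-x0)),np.degrees(np.arctan2(vy,vx)))
for u,v in((377,182),(498,186),(498,303),(374,299)): print("board",onz(T,u,v,.012))
E
```

```text
T 0 [176 185 198] 152.0 [10 13  3  2  4] [306.25 200.5 ]
T 1 [178 188 207] 152.0 [ 7  6  5  9 14] [307.4286 222.9286]
T 2 [177 188 204] 151.0 [ 8  5  7  4 11] [312.     244.6364]
T 3 [176 186 203] 151.0 [ 7 11  2  2  3] [311.6667 275.3333]
S 0 [210 214 202] 182.0 [  0   3  23  20 318] [385.7547 244.4025]
S 1 [207 214 206] 181.0 [  0   2  23  21 323] [361.226  253.0433]
S 2 [208 211 210] 181.0 [  5   2  18  15 171] [336.7836 258.1988]
S 3 [211 215 205] 181.0 [  0   0  23  23 385] [310.8468 273.1922]
ball 0 [0.6606 0.0604 0.0255] [0.6546 0.0607 0.033 ] [0.6619 0.0549 0.033 ]
ball 1 [0.6084 0.0574 0.0229] [0.6051 0.0572 0.033 ] [0.6062 0.0497 0.033 ]
ball 2 [0.5545 0.0465 0.0417] [0.5579 0.0465 0.033 ] [0.555  0.0531 0.033 ]
ball 3 [0.4958 0.0461 0.0165] [0.4925 0.0461 0.0285] [0.4951 0.0372 0.0285]
wood [135 118  87] cup [94 83 73] rim/handle [102 107 125]
[  20   42   88   43 1894]
420.2862014770508 248.0119171142578 (42.273193359375, 43.71330642700195)
cup c [ 0.5508 -0.181   0.052 ] handle line (np.float32(0.25554857), np.float32(-0.9667962)) (np.float32(0.575149), np.float32(-0.27479234)) ext 0.09100631039573392 far end [ 0.5894 -0.3183] yaw from c to handle mean 104.54501195032344 -75.1939
board [ 0.7051 -0.0947  0.012 ]
board [ 0.7003 -0.3636  0.012 ]
board [ 0.441  -0.3531  0.012 ]
board [ 0.4456 -0.0878  0.012 ]
```

Request:
carry_out(rows=[[[-14.2, -12.5, 0], [0, 0, -11], 0.2], [[-28.5, -25, 0], [0, 0, -22], 0.4], [[-42.7, -37.4, 0], [0, 0, -33], 0.5], [[-42.7, -37.4, 0], [0, 0, -33], 0.5], [[-42.7, -37.4, 0], [0, 0, -33], 0.5], [[-42.7, -37.4, 0], [0, 0, -33], 0.5], [[-42.7, -37.4, 0], [0, 0, -33], 0.5], [[-42.7, -37.4, 0], [0, 0, -33], 0.5], [[-42.7, -37.4, 0], [0, 0, -33], 0.5], [[-42.7, -37.4, 5], [0, 0, -33], 0.5], [[-42.7, -37.4, 9], [0, 0, -33], 0.5], [[-42.7, -37.4, 9], [0, 0, -33], 0.5]], newtons=12)

```text
clock: 1.3
tool_pos: [0.4945, 0.0383, 0.1483]
eef_rot: [-0.062, 0.998, 0.0, 0.001]
contact_force: [0.9, -0.9, -0.1]
opening: 0.499
finger_force: 0.0
```

```bash
cat > cap.py <<'E'
from h import *
from plant import r
np.set_printoptions(precision=4,suppress=True)
def cap(n,f): 
    s=r.snapshot(n); np.savez(f+".npz",**s); cv2.imwrite(f"pics/{f}.png",s["image"][:,:,::-1]); return s
def axes(st=None):
    st=st or r.get_state(); return st["tool_pos"],R.from_quat(st["eef_rot"]).as_matrix()
E
python3 - <<'E'
from cap import *
s=cap("wrist","w1"); st=r.get_state(); p,A=axes(st); print(p,"\n",A,st["q"],st["opening"]); print(s["pose"])
E
```

```text
[0.4932 0.0305 0.1429] 
 [[-0.9933 -0.1156 -0.0069]
 [-0.1155  0.9933 -0.0065]
 [ 0.0076 -0.0057 -1.    ]] [ 0.0436  0.6945 -0.3258  2.0334  0.4592  0.4926  1.0636] 0.5015666913454406
[[-0.1234 -0.9558 -0.267   0.427 ]
 [ 0.9924 -0.1192 -0.032   0.0298]
 [-0.0012 -0.2689  0.9632  0.2942]
 [ 0.      0.      0.      1.    ]]
```

View pics/w1.png

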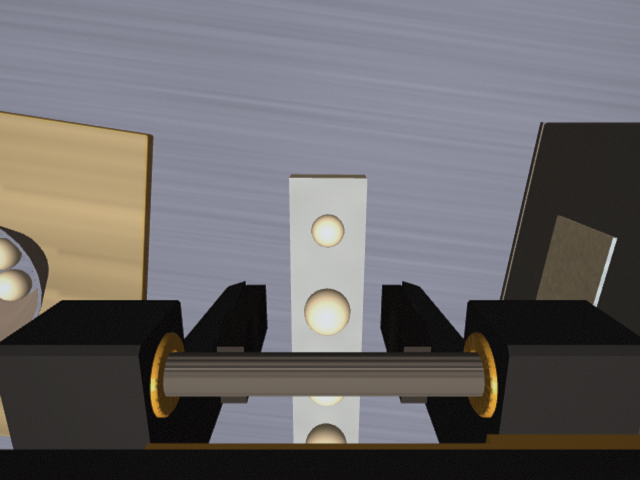

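The wrist view shows the worn ball at (328,231), alone nearest the robot, with a larger good ball at (327,312).

```bash
python3 - <<'E'
from cap import *
r.snapshot("wrist")
s=cap("wrist","w2"); p,A=axes(); print(p,A[:,2],A[:,1])
g=cv2.GaussianBlur(cv2.cvtColor(s["image"],cv2.COLOR_RGB2GRAY),(5,5),1)
c=cv2.HoughCircles(g[190:350,280:380],cv2.HOUGH_GRADIENT,1,40,param1=80,param2=15,minRadius=12,maxRadius=28)[0]; c=c+[280,190,0]
print(c)
for u,v,R_ in c:
    b=onz(s,u,v,.0285 if R_<20 else .033); print("ball",b,"tool axes",A.T@(b-p))
T=dict(np.load("top0.npz")); S=dict(np.load("side0.npz"))
print(onz(T,315.1,274.9,.0285),tri(ray(T,315.1,274.9),ray(S,310,272)))
E
```

```text
[0.4924 0.0371 0.1467] [-0.0051 -0.0021 -1.    ] [-0.1197  0.9928 -0.0015]
[[335.5 318.5  22.4]
 [334.5 239.5  14.5]]
ball [0.5519 0.0479 0.033 ] tool axes [-0.0609  0.0038  0.1134]
ball [0.4974 0.0406 0.0285] tool axes [-0.006   0.003   0.1182]
[0.4936 0.0388 0.0285] [0.4936 0.0388 0.031 ]
```

Request:
carry_out(rows=[[[-0.4, 0.2, 4], [0, 0, 0], 0.5], [[-0.4, 0.2, 8], [0, 0, 0], 0.5], [[-0.4, 0.2, 10.5], [0, 0, 0], 0.5], [[-0.4, 0.2, 11], [0, 0, 0], 0.5], [[-0.4, 0.2, 11], [0, 0, 0], 0.5], [[-0.4, 0.2, 11], [0, 0, 0], 0.5], [[-0.4, 0.2, 11], [0, 0, 0], 0.5]])

```text
clock: 2.15
tool_pos: [0.4983, 0.0431, 0.0405]
eef_rot: [-0.062, 0.998, 0.0, 0.001]
contact_force: [-0.5, 0.4, 0.2]
opening: 0.499
finger_force: 0.0
```

```bash
python3 - <<'E'
from cap import *
p,A=axes(); print(p,A[:,2],A[:,1])
E
```

```text
[0.4983 0.0431 0.0405] [ 0.0027  0.0009 -1.    ] [-0.1248  0.9922  0.0006]
```

Request:
carry_out(rows=[[[0.1, -0.1, 0.8], [0, 0, 0], 0.5], [[0.1, -0.1, 1.5], [0, 0, 0], 0.5], [[0.1, -0.1, 1.6], [0, 0, 0], 0.5], [[0.1, -0.1, 1.6], [0, 0, 0], 0.6], [[0.1, -0.1, 1.6], [0, 0, 0], 0.8], [[0.1, -0.1, 1.6], [0, 0, 0], 0.95], [[0.1, -0.1, 1.6], [0, 0, 0], 0.95], [[0.1, -0.1, 1.6], [0, 0, 0], 0.95], [[0.1, -0.1, 1.6], [0, 0, 0], 0.95], [[0.1, -0.1, 1.6], [0, 0, 0], 0.95]], newtons=12)

```text
clock: 3.15
tool_pos: [0.4965, 0.0415, 0.0231]
eef_rot: [-0.062, 0.998, -0.0, 0.0]
contact_force: [-0.8, -0.6, 0.5]
opening: 0.236
finger_force: 12.0
```

Request:
carry_out(rows=[[[0, 0, -3], [0, 0, 0], 0.95], [[0, 0, -8], [0, 0, 0], 0.95], [[-0.5, -4, -9], [0, 0, 0], 0.95], [[-1.1, -9, -9], [0, 0, 0], 0.95], [[-1.6, -14, -9], [0, 0, 0], 0.95], [[-2.3, -19, -9], [0, 0, 0], 0.95], [[-2.7, -22, -9], [0, 0, 0], 0.95], [[-2.7, -22.7, -9], [0, 0, 0], 0.95], [[-2.7, -22.7, -9], [0, 0, 0], 0.95], [[-2.7, -22.7, -9], [0, 0, 0], 0.95], [[-2.7, -22.7, -9], [0, 0, 0], 0.95], [[-2.7, -22.7, -9], [0, 0, 0], 0.95]])

```text
clock: 4.35
tool_pos: [0.5516, -0.1783, 0.1132]
eef_rot: [-0.064, 0.998, 0.0, -0.0]
contact_force: [1.0, 0.7, -0.0]
opening: 0.238
finger_force: 12.0
```

```bash
python3 - <<'E'
from cap import *
s=cap("wrist","w3"); p,A=axes(); print(p,A[:,2],A[:,1],r.get_state()["opening"])
E
```

```text
[ 0.5516 -0.1787  0.1131] [-0.0001  0.0005 -1.    ] [-0.1273  0.9919  0.0006] 0.23124402745607478
```

View pics/w3.png

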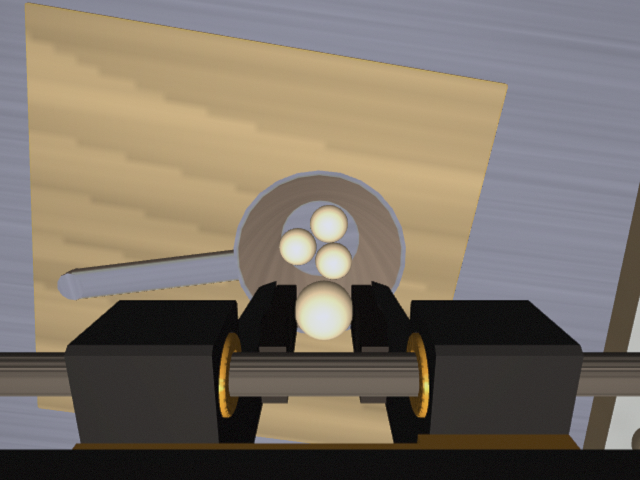

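The wrist view shows the ball held at (324,310). The cup rim spans columns 235–404 with its top at row 171, the worn balls are inside near (320,245), and the handle end is at (68,285).

```bash
python3 - <<'E'
from cap import *
s=dict(np.load("w3.npz")); p,A=axes()
I=s["image"].astype(int); d=I[...,0]-I[...,2]; W=(d>45).astype(np.uint8)
m=1-W; m[:, :230]=0; m[:,410:]=0; m[:160]=0; m[285:]=0
pts=[]
for a in np.radians(np.arange(190,351,4)):
    # march inward from outside
    for rr in np.arange(105,60,-.5):
        u,v=320+rr*np.cos(a),250+rr*np.sin(a)
        if d[int(round(v)),int(round(u))]<25: pts.append(onz(s,u,v,.052)[:2]); break
P=np.array(pts); M=np.c_[2*P,np.ones(len(P))]; x=np.linalg.lstsq(M,(P**2).sum(1),rcond=None)[0]; print("cup",x[:2],"R",np.sqrt(x[2]+x[0]**2+x[1]**2), "dtool",A.T@(np.r_[x[:2],.046]-p))
for u,v in((297,247),(329,224),(333,261)): print(onz(s,u,v,.027))
for a,b in(((66,270),(75,298)),((205,254),(210,282)) ): print("handle",onz(s,*a,.05),onz(s,*b,.05))
E
```

```text
cup [ 0.5528 -0.1806] R 0.045377425703468165 dtool [-0.001  -0.002   0.0671]
[ 0.5567 -0.1936  0.027 ]
[ 0.5405 -0.1767  0.027 ]
[ 0.5626 -0.1714  0.027 ]
handle [ 0.5783 -0.3149  0.05  ] [ 0.5942 -0.3107  0.05  ]
handle [ 0.5597 -0.2411  0.05  ] [ 0.5753 -0.2376  0.05  ]
```

Request:
carry_out(rows=[[[-0.1, -0.2, 3], [0, 0, 0], 0.95], [[-0.1, -0.2, 5.5], [0, 0, 0], 0.95], [[-0.1, -0.2, 6.7], [0, 0, 0], 0.95], [[-0.1, -0.2, 6.7], [0, 0, 0], 0.95], [[-0.1, -0.2, 6.7], [0, 0, 0], 0.95], [[-0.1, -0.2, 6.7], [0, 0, 0], 0.7], [[-0.1, -0.2, 6.7], [0, 0, 0], 0.65], [[-0.1, -0.2, 6.7], [0, 0, 0], 0.65], [[-0.1, -0.2, 6.7], [0, 0, 0], 0.65], [[-0.1, -0.2, 5], [0, 0, 0], 0.65], [[-0.1, -0.2, 1], [0, 0, 0], 0.65], [[-0.1, -0.2, -3], [0, 0, 0], 0.65]])

```text
clock: 5.6
tool_pos: [0.5521, -0.1819, 0.1436]
eef_rot: [-0.063, 0.998, 0.0, -0.001]
contact_force: [0.5, -0.3, -0.7]
opening: 0.347
finger_force: 0.0
```

```bash
cat >> cap.py <<'E'
def ori(yaw,phi):  # tool x along yaw (deg) when phi=0; phi = tilt about tool y
    c,s=np.cos(np.radians(yaw)),np.sin(np.radians(yaw)); x=np.array([c,s,0]); z=np.array([0,0,-1.])
    return np.c_[x,np.cross(z,x),z]@R.from_euler("y",phi,degrees=True).as_matrix()
def go(tcp,O,p=None,A=None):
    if p is None: p,A=axes()
    print("shift cm",(A.T@(np.array(tcp)-p)*100).round(2),"turn deg",np.degrees(R.from_matrix(A.T@O).as_rotvec()).round(1))
E
python3 - <<'E'
from cap import *
st=r.get_state(); p,A=axes(st); print(p,st["q"])
O=ori(104.3,25); g=np.array([.5745,-.2659,.0475])+.019*O[:,2]; print(O,g); h=g-.08*O[:,2]; go(h,O); 
E
```

```text
[ 0.5521 -0.1819  0.1436] [ 0.4975  0.7901 -0.4505  1.7762  0.504   0.6942  1.4641]
[[-0.2239  0.969  -0.1044]
 [ 0.8782  0.247   0.4095]
 [ 0.4226  0.     -0.9063]] [ 0.5725 -0.2581  0.0303]
shift cm [ -1.5  -11.17   4.07] turn deg [-18.1  20.3  81.5]
```

Request:
carry_out(rows=[[[-0.3, -2, 0], [-1.8, 2, 8.1], 0.5], [[-0.6, -4, 0], [-3.6, 4, 16.3], 0.5], [[-1, -7, 1], [-5.4, 6, 24.4], 0.5], [[-1.5, -11.2, 2], [-7.2, 8.1, 32.6], 0.5], [[-1.5, -11.2, 3], [-9, 10.1, 40.7], 0.5], [[-1.5, -11.2, 4.1], [-10.9, 12.2, 48.9], 0.5], [[-1.5, -11.2, 4.1], [-12.7, 14.2, 57], 0.5], [[-1.5, -11.2, 4.1], [-14.5, 16.2, 65.2], 0.5], [[-1.5, -11.2, 4.1], [-16.3, 18.3, 73.3], 0.5], [[-1.5, -11.2, 4.1], [-18.1, 20.3, 81.5], 0.5], [[-1.5, -11.2, 4.1], [-18.1, 20.3, 81.5], 0.5], [[-1.5, -11.2, 4.1], [-18.1, 20.3, 81.5], 0.5]])

```text
clock: 6.8
tool_pos: [0.5815, -0.2914, 0.1019]
eef_rot: [0.598, 0.772, 0.133, -0.17]
contact_force: [-0.4, -0.5, 0.4]
opening: 0.501
finger_force: 0.0
```

```bash
python3 - <<'E'
from cap import *
s=cap("wrist","w4"); cap("side","s4")
st=r.get_state(); p,A=axes(st); print(p,st["q"]);print(A)
O=ori(104.3,25); g=np.array([.5725,-.2581,.0303]); go(g,O)
a,b=s["image"],np.load("s4.npz")["image"][270:480,280:560]
o=np.hstack([cv2.resize(a,(400,300)),cv2.resize(b,(400,300))]); cv2.imwrite("pics/c4.png",o[:,:,::-1])
E
```

```text
[ 0.5821 -0.2904  0.1024] [ 0.6568  1.0571 -0.2643  1.2414 -0.0967  1.1588  0.7947]
[[-0.2275  0.9684 -0.102 ]
 [ 0.8779  0.2493  0.4088]
 [ 0.4214  0.0034 -0.9069]]
shift cm [ 0.02 -0.15  7.96] turn deg [0.1 0.1 0.2]
```

View pics/c4.png

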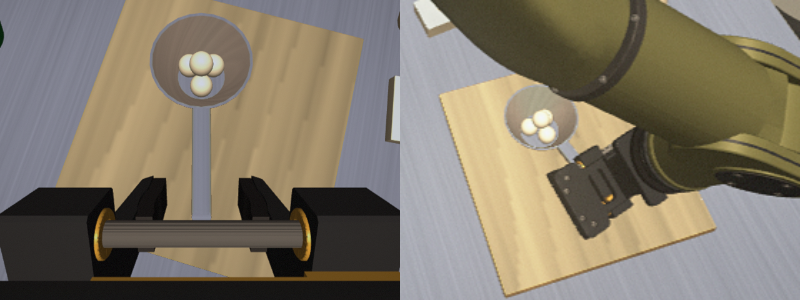

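All four balls are in the cup (crop px around (200,72)), and the handle lies centred between the fingers. I'll descend along the tool axis and grip at 60 N.

Request:
carry_out(rows=[[[0, -0.1, 4], [0, 0, 0], 0.5], [[0, -0.1, 7], [0, 0, 0], 0.5], [[0, -0.1, 7.9], [0, 0, 0], 0.5], [[0, -0.1, 7.9], [0, 0, 0], 0.5], [[0, -0.1, 7.9], [0, 0, 0], 0.6], [[0, -0.1, 7.9], [0, 0, 0], 0.7], [[0, -0.1, 7.9], [0, 0, 0], 0.8], [[0, -0.1, 7.9], [0, 0, 0], 0.95], [[0, -0.1, 7.9], [0, 0, 0], 0.95], [[0, -0.1, 7.9], [0, 0, 0], 0.95], [[0, -0.1, 7.9], [0, 0, 0], 0.95], [[0, -0.1, 7.9], [0, 0, 0], 0.95]], newtons=60)

```text
clock: 8.1
tool_pos: [0.5731, -0.2603, 0.0307]
eef_rot: [0.6, 0.771, 0.133, -0.169]
contact_force: [-0.2, -3.1, 3.1]
opening: 0.164
finger_force: 60.0
```

```bash
python3 - <<'E'
from cap import *
st=r.get_state(); p,A=axes(st); print(p,st["q"],st["opening"]*88,st["finger_force"]);print(A, st["contact_force"])
E
```

```text
[ 0.5731 -0.2603  0.0307] [ 0.6363  1.1217 -0.2676  1.3449 -0.0953  0.9857  0.7948] 14.404067278965101 59.98617924749851
[[-0.2238  0.9694 -0.1005]
 [ 0.8796  0.2453  0.4075]
 [ 0.4197  0.0028 -0.9077]] [-0.2194 -3.0966  3.0565]
```

Request:
carry_out(rows=[[[0.4, 0, -0.9], [0, 0, 0], 0.95], [[1.3, 0, -2.7], [0, 0, 0], 0.95], [[2.1, 0, -4.5], [0, 0, 0], 0.95], [[3.4, 0, -7.3], [0, 0, 0], 0.95], [[3.4, 0, -7.3], [0, 0, 0], 0.95], [[3.4, 0, -7.3], [0, 0, 0], 0.95], [[3.4, 0, -7.3], [0, 0, 0], 0.95]])

```text
clock: 8.8
tool_pos: [0.5717, -0.259, 0.1103]
eef_rot: [0.599, 0.771, 0.133, -0.17]
contact_force: [-0.8, 0.2, -3.2]
opening: 0.168
finger_force: 60.0
```

```bash
python3 - <<'E'
from cap import *
s=cap("wrist","w5"); st=r.get_state(); p,A=axes(st); print(p,st["opening"]*88,st["finger_force"]);print(A)
# rim center in camera: previous vs now, via circle edges
for f in ("w4","w5"):
    I=np.load(f+".npz")["image"]; g=cv2.GaussianBlur(cv2.cvtColor(I,cv2.COLOR_RGB2GRAY),(5,5),1)
    c=cv2.HoughCircles(g[:250],cv2.HOUGH_GRADIENT,1,200,param1=60,param2=25,minRadius=60,maxRadius=120); print(f,c)
cv2.imwrite("pics/c5.png",cv2.resize(s["image"],(400,300))[:,:,::-1])
E
```

```text
[ 0.5716 -0.2589  0.11  ] 14.89033567065095 59.985105469822884
[[-0.2233  0.9692 -0.1039]
 [ 0.8784  0.2463  0.4095]
 [ 0.4225  0.0002 -0.9064]]
w4 [[[321.5  89.5  80.2]]]
w5 [[[317.5  82.5 118.3]]]
```

View pics/c5.png

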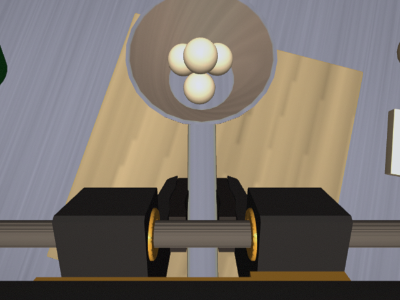

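The cup is held level enough, with all four balls inside. Before tipping I'll check that the pour pose is within joint range by fitting simple link lengths to the recorded states.

```bash
cat > kin.py <<'E'
from cap import *
import itertools
from scipy.optimize import least_squares
D=[([-1.08619314,.68998671,-.19453114,1.56633022,.15728451,.90251625,-.21512345],[.27206,.56197,.23791]),
([.0436,.6945,-.3258,2.0334,.4592,.4926,1.0636],[.4932,.0305,.1429]),([.4975,.7901,-.4505,1.7762,.504,.6942,1.4641],[.5521,-.1819,.1436]),
([.6568,1.0571,-.2643,1.2414,-.0967,1.1588,.7947],[.5821,-.2904,.1024]),([.6363,1.1217,-.2676,1.3449,-.0953,.9857,.7948],[.5731,-.2603,.0307])]
def rz(a): return R.from_euler("z",a).as_matrix()
def ry(a): return R.from_euler("y",a).as_matrix()
def chain(q,s):
    a=rz(s[0]*q[0])@ry(q[1]); b=a@rz(s[1]*q[2])@ry(q[3]); c=b@rz(s[2]*q[4])@ry(q[5]); return a,b,c,c@rz(s[3]*q[6])
def basis(q,s):
    a,b,c,_=chain(q,s); return np.c_[[0,0,1],a[:,2],a[:,0],b[:,2],b[:,0],c[:,2],c[:,0]]
best=[]
for s in itertools.product((1,-1),repeat=4):
    if s[3]<0: continue
    M=np.vstack([basis(q,s) for q,_ in D]); y=np.hstack([p for _,p in D]); L,*_=np.linalg.lstsq(M,y,rcond=1e-3); best.append((np.abs(M@L-y).max(),s,L))
best.sort(key=lambda t:t[0]); e,s,L=best[0]
E
python3 - <<'E'
from kin import *
for b in best[:3]: print(b)
st=r.get_state(); 
for k in (1,-1):
    ss=(*s[:3],k); print(k,chain(st["q"],ss)[3].round(3).tolist()); 
print(axes(st)[1], basis(st["q"],s)@L-st["tool_pos"], st["q"])
E
```

```text
(np.float64(0.026752419350958595), (-1, -1, -1, 1), array([ 0.2998,  0.5387,  0.1033,  0.3511, -0.0112,  0.1991,  0.0809]))
(np.float64(0.0306718628071376), (-1, -1, 1, 1), array([ 0.2813,  0.2599,  0.1002,  0.2968,  0.0358, -0.0393, -0.1818]))
(np.float64(0.04133194188525352), (-1, 1, 1, 1), array([ 0.0746,  0.195 ,  0.6207,  0.362 , -0.0643, -0.6065,  0.337 ]))
1 [[-0.252, 0.962, -0.104], [0.871, 0.272, 0.41], [0.422, 0.013, -0.906]]
-1 [[-0.969, -0.223, -0.104], [-0.246, 0.878, 0.41], [-0.0, 0.423, -0.906]]
[[-0.2233  0.9692 -0.1039]
 [ 0.8784  0.2463  0.4095]
 [ 0.4225  0.0002 -0.9064]] [ 0.0055 -0.0049  0.0009] [ 0.6377  1.0143 -0.2721  1.3395 -0.1092  1.0974  0.7705]
```

```bash
cat >> kin.py <<'E'
D=[d for i,d in enumerate(D) if i!=1]+[([.6377,1.0143,-.2721,1.3395,-.1092,1.0974,.7705],[.5716,-.2589,.11])]
s=(-1,-1,-1,-1); cols=[0,1,3,5]
M=np.vstack([basis(q,s)[:,cols] for q,_ in D]); y=np.hstack([p for _,p in D]); L,*_=np.linalg.lstsq(M,y,rcond=None); err=M@L-y
lo=np.array([-3.01,-.46,-1.47,.13,-1,.04,-2.66]); hi=np.array([3.01,2.08,1.51,2.56,4.14,2.09,2.66])
def fk(q):
    C=chain(q,s)[3]; return basis(q,s)[:,cols]@L, np.c_[C[:,1],-C[:,0],C[:,2]]
def ik(p,O,q0,reg=.02):
    def f(q): P,A=fk(q); return np.r_[(P-p)*10,R.from_matrix(A.T@O).as_rotvec(),reg*(q-q0)]
    o=least_squares(f,np.clip(q0,lo+.03,hi-.03),bounds=(lo+.02,hi-.02)); P,A=fk(o.x); return o.x,np.linalg.norm(P-p),np.degrees(np.linalg.norm(R.from_matrix(A.T@O).as_rotvec()))
HY=91.55; BX=np.array([np.cos(np.radians(HY)),np.sin(np.radians(HY)),0]); BY=np.array([-BX[1],BX[0],0])
H=np.array([.5037,.2796,.16])-.06*BX
def tcp(xP,zP,th,yaw=HY,phi0=25.,back=-.090,yP=0):
    """TCP pose with pour-side rim point P at xP from hinge, zP above lid, cup tipped th deg"""
    t=np.radians(th); d=np.array([np.cos(np.radians(yaw)),np.sin(np.radians(yaw)),0])
    P=H+BX*xP+BY*yP+np.array([0,0,zP])
    dx,dz=back-.046,.0355-.040
    g=P+d*(dx*np.cos(t)+dz*np.sin(t))+np.array([0,0,-dx*np.sin(t)+dz*np.cos(t)])
    O=ori(yaw,phi0-th); return g+.019*O[:,2],O
E
python3 - <<'E'
from kin import *
print(L,np.abs(err).max())
q=r.get_state()["q"]
for yaw in(91.5,104):
  q0=q.copy()
  for a in((-.06,.10,0),(.055,.02,30),(.06,.015,58),(.06,-.02,80),(.06,-.042,100)):
    p,O=tcp(*a,yaw=yaw); q1,e,ang=ik(p,O,q0); print(yaw,a,p.round(3),q1.round(2),round(e,4),round(ang,1)); q0=q1
# sag check: project expected near rim edge for no sag
w=dict(np.load("w5.npz")); p,A=axes()
O=ori(104.3,25); 
for sag in(0,4,8):
    Oc=ori(104.3,0); Oc=R.from_rotvec(-np.radians(sag)*Oc[:,1]).as_matrix()@Oc
    X=p-.019*A[:,2]+Oc@np.array([.090-.046,0,-.0045]); c=w["pose"][:3,:3].T@(X-w["pose"][:3,3]); print(sag,w["cx"]+w["fx"]*c[0]/-c[2],w["cy"]-w["fy"]*c[1]/-c[2])
E
```

```text
[0.1992 0.6308 0.2527 0.2853] 0.039022287439653025
91.5 (-0.06, 0.1, 0) [0.51  0.032 0.238] [ 0.29  0.65 -0.27  1.89 -0.43  0.7   0.44] 0.0 0.0
91.5 (0.055, 0.02, 30) [0.507 0.153 0.225] [-0.46  0.65  0.27  1.82 -0.12  0.71 -0.12] 0.0 0.0
91.5 (0.06, 0.015, 58) [0.506 0.193 0.272] [-0.84  0.77  0.59  1.54  0.16  1.12 -0.41] 0.0 0.0
91.5 (0.06, -0.02, 80) [0.505 0.236 0.262] [-0.99  0.97  0.71  1.39  0.3   1.36 -0.51] 0.0 0.0
91.5 (0.06, -0.042, 100) [0.504 0.28  0.248] [-1.07  1.18  0.79  1.22  0.41  1.6  -0.52] 0.0 0.0
104 (-0.06, 0.1, 0) [0.538 0.035 0.238] [ 0.27  0.71 -0.29  1.71 -0.3   0.89  0.48] 0.0 0.0
104 (0.055, 0.02, 30) [0.533 0.157 0.225] [-0.4   0.67  0.17  1.74 -0.02  0.74 -0.01] 0.0 0.0
104 (0.06, 0.015, 58) [0.525 0.196 0.272] [-0.83  0.74  0.52  1.59  0.27  1.   -0.33] 0.0 0.0
104 (0.06, -0.02, 80) [0.514 0.237 0.262] [-1.04  0.93  0.7   1.53  0.41  1.14 -0.49] 0.0 0.0
104 (0.06, -0.042, 100) [0.503 0.28  0.248] [-1.16  1.14  0.81  1.43  0.51  1.32 -0.56] 0.0 0.0
0 321.2405259519855 200.640279808044
4 321.2738910459713 202.23344961625816
8 321.30597733954266 204.34248207875382
```

```bash
python3 - <<'E'
from kin import *
p,O=tcp(-.06,.10,0); print(p); go(p,O)
E
```

```text
[0.5104 0.0317 0.2383]
shift cm [32.32  1.23  0.91] turn deg [-5.4  0.  11.5]
```

Request:
carry_out(rows=[[[1, 0, 0], [0, 0, 0], 0.95], [[3.5, 0, 0], [-0.5, 0, 1], 0.95], [[7, 0.1, 0], [-1, 0, 2], 0.95], [[10.5, 0.3, 0.2], [-1.5, 0, 3.2], 0.95], [[14, 0.5, 0.3], [-2, 0, 4.5], 0.95], [[17.5, 0.6, 0.4], [-2.6, 0, 5.8], 0.95], [[21, 0.8, 0.5], [-3.3, 0, 7], 0.95], [[24.5, 0.9, 0.7], [-4, 0, 8.5], 0.95], [[28, 1.1, 0.8], [-4.7, 0, 10], 0.95], [[30.5, 1.2, 0.9], [-5.4, 0, 11], 0.95], [[32, 1.2, 0.9], [-5.4, 0, 11.5], 0.95], [[32.3, 1.2, 0.9], [-5.4, 0, 11.5], 0.95]])

```text
clock: 10.05
tool_pos: [0.5099, 0.0332, 0.2395]
eef_rot: [0.68, 0.701, 0.152, -0.154]
contact_force: [0.3, -0.3, -3.3]
opening: 0.168
finger_force: 60.0
```

```bash
python3 - <<'E'
from kin import *
s=cap("wrist","w6"); st=r.get_state(); print(st["q"],st["tool_pos"]); 
P,A=axes(st)
for a in((.045,.05,30),(.06,.018,57)): p,O=tcp(*a); print(p); go(p,O)
cv2.imwrite("pics/c6.png",cv2.resize(s["image"],(400,300))[:,:,::-1])
E
```

```text
[ 0.3292  0.6145 -0.3455  1.8953 -0.3646  0.7223  0.352 ] [0.5105 0.032  0.2391]
[0.5074 0.143  0.2552]
shift cm [10.74  0.02  3.22] turn deg [  0.1 -29.9   0.1]
[0.5061 0.1917 0.2735]
shift cm [15.94  0.03  3.62] turn deg [  0.2 -56.9   0.1]
```

View pics/c6.png

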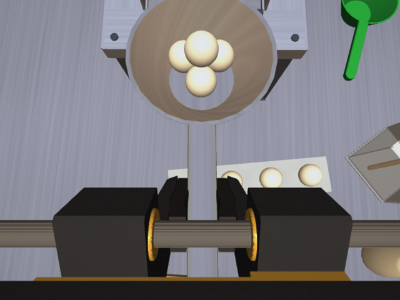

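Request:
carry_out(rows=[[[1.5, 0, 0.5], [0, -4, 0], 0.95], [[4, 0, 1.2], [0, -10, 0], 0.95], [[6.5, 0, 2], [0, -17, 0], 0.95], [[8.8, 0, 2.7], [0, -24, 0], 0.95], [[10.7, 0, 3.2], [0, -30, 0], 0.95], [[12.2, 0, 3.4], [0, -37, 0], 0.95], [[13.7, 0, 3.5], [0, -44, 0], 0.95], [[15, 0, 3.6], [0, -50, 0], 0.95], [[15.9, 0, 3.6], [0, -54, 0], 0.95], [[15.9, 0, 3.6], [0, -56, 0], 0.95], [[15.9, 0, 3.6], [0, -56, 0], 0.95]])

```text
clock: 11.2
tool_pos: [0.5064, 0.1906, 0.2718]
eef_rot: [0.672, 0.69, -0.187, 0.193]
contact_force: [0.0, 0.2, -2.7]
opening: 0.17
finger_force: 60.0
```

```bash
python3 - <<'E'
from kin import *
st=r.get_state(); print(st["q"],st["tool_pos"],st["contact_force"]); 
cap("top","t7"); s=cap("side","s7")
P,A=axes(st); print("phi",np.degrees(np.arcsin(A[:,2]@BX)))
for a in((.06,.0,68),(.06,-.02,84),(.06,-.042,100)): p,O=tcp(*a); print(p); go(p,O)
a=np.load("t7.npz")["image"][180:330,110:310]; b=s["image"][60:240,190:430]
o=np.hstack([cv2.resize(a,(400,300)),cv2.resize(b,(400,300))]); cv2.imwrite("pics/c7.png",o[:,:,::-1])
E
```

```text
[-0.8662  0.7121  0.3092  1.6231  0.2751  1.151  -0.7244] [0.5064 0.1906 0.2718] [ 0.007   0.2327 -2.6926]
phi -31.136113846232266
[0.5055 0.2115 0.2705]
shift cm [ 2.14 -0.08 -0.98] turn deg [ -0.  -11.9  -0.3]
[0.5046 0.2446 0.265 ]
shift cm [ 5.26 -0.09 -2.22] turn deg [ -0.  -27.9  -0.2]
[0.5037 0.2804 0.2478]
shift cm [ 9.21 -0.11 -2.59] turn deg [ -0.1 -43.9  -0.2]
```

View pics/c7.png

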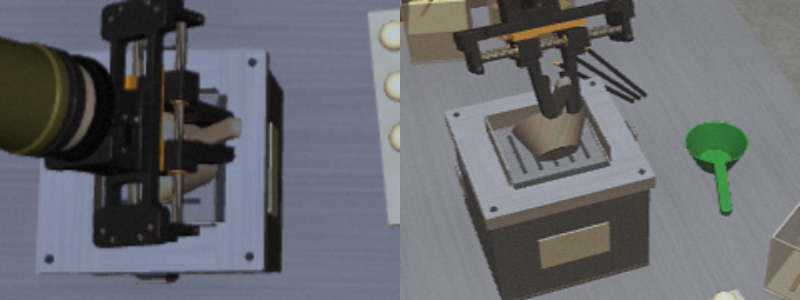

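Request:
carry_out(rows=[[[1, 0, -0.5], [0, -6, 0], 0.95], [[2.2, 0, -1], [0, -12, 0], 0.95], [[3.7, 0, -1.6], [0, -20, 0], 0.95], [[5.3, -0.1, -2.2], [0, -28, 0], 0.95], [[7.3, -0.1, -2.4], [0, -36, 0], 0.95], [[9.2, -0.1, -2.6], [0, -44, 0], 0.95], [[9.2, -0.1, -2.6], [0, -44, 0], 0.95], [[9.2, -0.1, -2.6], [0, -44, 0], 0.95], [[9.2, -0.1, -2.6], [0, -44, 0], 0.95], [[9.2, -0.1, -2.6], [0, -44, 0], 0.95]])

```text
clock: 12.3
tool_pos: [0.5043, 0.2815, 0.2515]
eef_rot: [0.557, 0.567, -0.422, 0.436]
contact_force: [0.4, 0.9, -1.2]
opening: 0.167
finger_force: 60.0
```

```bash
python3 - <<'E'
from kin import *
st=r.get_state(); print(st["q"],st["tool_pos"],st["contact_force"],st["moment"]); 
s=cap("side","s8"); cap("top","t8"); P,A=axes(st); print("phi",np.degrees(np.arcsin(A[:,2]@BX)))
for a in((.06,-.042,100),(.06,-.052,108),(.05,.06,95)): p,O=tcp(*a); print(p); go(p,O)
b=s["image"][80:240,200:413]; cv2.imwrite("pics/c8.png",cv2.resize(b,(800,600))[:,:,::-1])
E
```

```text
[-1.1142  1.2167  0.4583  1.1526  0.4492  1.7952 -0.8249] [0.5043 0.2815 0.2515] [ 0.4054  0.9259 -1.1516] [1.3276 0.1554 0.018 ]
phi -74.75366691291066
[0.5037 0.2804 0.2478]
shift cm [ 0.25 -0.03  0.23] turn deg [-0.  -0.2 -0.4]
[0.5032 0.2985 0.2364]
shift cm [ 1.82 -0.04 -1.22] turn deg [-0.1 -8.2 -0.4]
[0.5043 0.2591 0.3494]
shift cm [-10.11   0.03  -0.38] turn deg [-0.   4.8 -0.4]
```

Request:
carry_out(rows=[[[0.9, 0, -0.5], [0, -4, 0], 0.95], [[1.8, 0, -0.9], [0, -8, 0], 0.95], [[1.8, 0, -0.9], [0, -8, 0], 0.95], [[1.8, 0, -0.9], [0, -8, 0], 0.95], [[1.8, 0, -0.9], [0, -8, 0], 0.95], [[1.8, 0, -0.9], [0, -8, 0], 0.95], [[1.8, 0, -0.9], [0, -8, 0], 0.95], [[1.8, 0, -0.9], [0, -8, 0], 0.95]])

```text
clock: 13.2
tool_pos: [0.5029, 0.2959, 0.2336]
eef_rot: [0.523, 0.536, -0.461, 0.476]
contact_force: [-1.2, 0.9, -0.0]
opening: 0.166
finger_force: 60.0
```

```bash
python3 - <<'E'
from kin import *
st=r.get_state(); print(st["q"],st["tool_pos"],st["contact_force"],st["moment"]); 
s=cap("side","s9"); s2=cap("wrist","w9"); t=cap("top","t9"); P,A=axes(st); print("phi",np.degrees(np.arcsin(A[:,2]@BX)))
for a in((.05,.06,95),): p,O=tcp(*a); print(p); go(p,O)
cv2.imwrite("pics/c9.png",np.hstack([cv2.resize(s["image"][80:240,200:413],(400,300)),cv2.resize(s2["image"],(400,300))])[:,:,::-1])
# cream ball blobs in side/wrist images
for n,i,m in(("s",s["image"],(slice(80,240),slice(200,350))),("w",s2["image"],(slice(0,480),slice(0,640)))):
    i=i[m].astype(int); k=((i.min(2)>150)&(i[...,0]-i[...,2]>8)).astype(np.uint8); nn,l,stt,ce=cv2.connectedComponentsWithStats(k); print(n,[(c.round().tolist(),a[4]) for c,a in zip(ce[1:],stt[1:]) if a[4]>25])
E
```

```text
[-1.1287  1.3312  0.479   1.0609  0.4843  1.9013 -0.8075] [0.5029 0.2959 0.2336] [-1.2047  0.8801 -0.0293] [ 1.2589  0.2303 -0.1873]
phi -82.99657189768276
[0.5043 0.2591 0.3494]
shift cm [-11.98   0.08   2.25] turn deg [ 0.  13.  -0.2]
s []
w [([338.0, 12.0], np.int32(648)), ([15.0, 14.0], np.int32(27)), ([335.0, 93.0], np.int32(886)), ([332.0, 115.0], np.int32(628)), ([324.0, 128.0], np.int32(172)), ([330.0, 179.0], np.int32(26))]
```

View pics/c9.png

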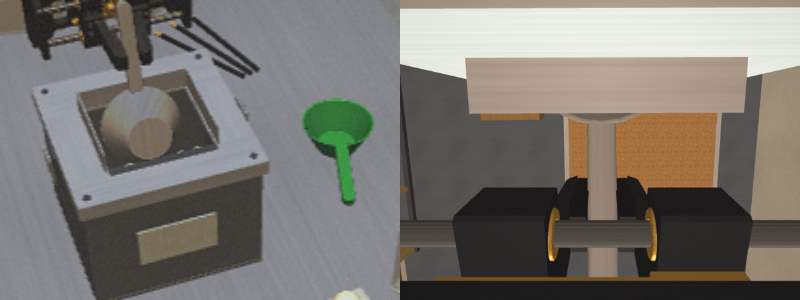

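The side view shows the flap pushed in with the cup's rim in the aperture, and no ball outside. The wrist view shows only the back guard and the handle. I'll withdraw upwards while still tipped.

Request:
carry_out(rows=[[[-0.5, 0, 0], [0, 0, 0], 0.95], [[0, 0, 0], [0, 0, 0], 0.95], [[-0.5, 0, 0], [0, 0, 0], 0.95], [[0, 0, 0], [0, 0, 0], 0.95], [[0, 0, 0], [0, 0, 0], 0.95], [[-1.5, 0, 0.2], [0, 1, 0], 0.95], [[-3.5, 0, 0.6], [0, 3, 0], 0.95], [[-6, 0, 1], [0, 6, 0], 0.95], [[-9, 0, 1.6], [0, 9, 0], 0.95], [[-12, 0, 2.2], [0, 13, 0], 0.95], [[-12, 0, 2.2], [0, 13, 0], 0.95], [[-12, 0, 2.2], [0, 13, 0], 0.95]])

```text
clock: 14.55
tool_pos: [0.5035, 0.2593, 0.3498]
eef_rot: [0.573, 0.586, -0.399, 0.412]
contact_force: [-1.1, 0.3, -3.8]
opening: 0.166
finger_force: 60.0
```

```bash
cat > blobs.py <<'E'
from kin import *
def blobs(i,y0,y1,x0,x1):
    i=i[y0:y1,x0:x1].astype(int); g=i.min(2); k=((g>165)).astype(np.uint8); n,l,s,c=cv2.connectedComponentsWithStats(k); return [((c[j]+[x0,y0]).round().tolist(),int(s[j,4])) for j in range(1,n) if 8<s[j,4]<600]
E
python3 - <<'E'
from blobs import *
st=r.get_state(); print(st["q"],st["tool_pos"],st["contact_force"]); 
s=cap("side","s10"); t=cap("top","t10"); P,A=axes(st)
print("side before",blobs(np.load("side0.npz")["image"],60,300,190,460)); print("side now",blobs(s["image"],60,300,190,460))
print("top before",blobs(np.load("top0.npz")["image"],90,400,100,520)); print("top now",blobs(t["image"],90,400,100,520))
# flap region change vs start (side view)
d=np.abs(s["image"].astype(int)-np.load("side0.npz")["image"]).max(2)
pts=[H+BX*x+BY*y for x,y in((.002,-.055),(.002,.055),(.1,.055),(.1,-.055))]
def proj(S,X): c=S["pose"][:3,:3].T@(X-S["pose"][:3,3]); return [S["cx"]-S["fx"]*c[0]/c[2],S["cy"]+S["fy"]*c[1]/c[2]]
m=np.zeros((480,640),np.uint8); q=np.array([proj(s,x) for x in pts]).round().astype(np.int32); cv2.fillPoly(m,[q],1); print(q.tolist(),"changed frac",(d[m>0]>30).mean())
for a in((.045,.05,30),(-.06,.10,0)): p,O=tcp(*a); print(p); go(p,O)
E
```

```text
[-1.1077  1.0307  0.473   1.2185  0.485   1.8004 -0.7439] [0.5035 0.2593 0.3498] [-1.1262  0.2571 -3.7905]
side before [([458.0, 262.0], 15)]
side now [([458.0, 262.0], 17)]
top before [([304.0, 136.0], 245), ([289.0, 142.0], 249), ([307.0, 196.0], 57), ([309.0, 222.0], 58), ([415.0, 245.0], 27), ([312.0, 248.0], 60), ([425.0, 248.0], 25), ([418.0, 255.0], 28), ([314.0, 274.0], 32)]
top now [([304.0, 136.0], 250), ([289.0, 142.0], 253), ([307.0, 196.0], 61), ([309.0, 222.0], 63), ([312.0, 248.0], 66)]
[[312, 156], [260, 169], [247, 139], [297, 128]] changed frac 0.0
[0.5074 0.143  0.2552]
shift cm [ 4.7   0.14 14.16] turn deg [-0.  65.1  0. ]
[0.5104 0.0317 0.2383]
shift cm [ 2.5   0.13 25.2 ] turn deg [-0.  95.1  0. ]
```

Request:
carry_out(rows=[[[0, 0, 2], [0, 8, 0], 0.95], [[0.3, 0, 4], [0, 16, 0], 0.95], [[0.5, 0, 6.3], [0, 24, 0], 0.95], [[0.8, 0, 8.5], [0, 32, 0], 0.95], [[1.1, 0, 10.7], [0, 40, 0], 0.95], [[1.3, 0, 13], [0, 48, 0], 0.95], [[1.6, 0.1, 15.2], [0, 56, 0], 0.95], [[1.8, 0.1, 17.3], [0, 64, 0], 0.95], [[2, 0.1, 19.5], [0, 72, 0], 0.95], [[2.2, 0.1, 21.7], [0, 80, 0], 0.95], [[2.4, 0.1, 24], [0, 88, 0], 0.95], [[2.5, 0.1, 25.2], [0, 95, 0], 0.95]])

```text
clock: 15.85
tool_pos: [0.51, 0.0316, 0.2386]
eef_rot: [0.681, 0.701, 0.147, -0.152]
contact_force: [0.5, 0.6, -1.9]
opening: 0.168
finger_force: 60.0
```

```bash
python3 - <<'E'
from blobs import *
st=r.get_state(); print(st["q"],st["tool_pos"],st["contact_force"]); P,A=axes(st)
r.snapshot("wrist"); s=cap("wrist","w11"); sd=cap("side","s11")
I6=np.load("w6.npz")["image"]; print("balls px then",[I6[v,u].tolist() for u,v in((320,75),(288,88),(352,88),(320,130))],"now",[s["image"][v,u].tolist() for u,v in((320,75),(288,88),(352,88),(320,130))])
print("bright in cup then",(I6[20:170,240:400].min(2)>150).sum(),"now",(s["image"][20:170,240:400].min(2)>150).sum())
m=np.zeros((480,640),np.uint8); cv2.fillPoly(m,[np.array([[312,156],[260,169],[247,139],[297,128]],np.int32)],1)
d=np.abs(sd["image"].astype(int)-np.load("side0.npz")["image"]).max(2); print("flap change",(d[m>0]>30).mean())
O=ori(104.3,25); g=np.array([.5731,-.2603,.0307]); go(g+[0,0,.08],O); print("phi",np.degrees(np.arcsin(A[:,2]@BX)))
# rim near edge row, for pitch slip
for n,i in(("w6",I6),("w11",s["image"])):
    c=cv2.HoughCircles(cv2.GaussianBlur(cv2.cvtColor(i,cv2.COLOR_RGB2GRAY),(5,5),1)[:250],cv2.HOUGH_GRADIENT,1,200,param1=60,param2=25,minRadius=60,maxRadius=130); print(n,c)
    e=cv2.Canny(i,60,150)[150:230,300]; print(np.where(e)[0]+150)
E
```

```text
[ 0.2843  0.6069 -0.28    1.8971 -0.4041  0.7325  0.3908] [0.51   0.0316 0.2386] [ 0.5202  0.5699 -1.9081]
balls px then [[228, 232, 237], [228, 232, 232], [228, 232, 231], [229, 233, 236]] now [[142, 129, 113], [144, 128, 113], [140, 142, 155], [147, 149, 165]]
bright in cup then 5335 now 10
flap change 0.07727797001153403
shift cm [-31.15   6.03  -0.16] turn deg [  5.3   0.9 -12.5]
phi 24.396556167695042
w6 [[[321.5  75.5 118.4]]]
[171 192 197 200 201 202 203 204 205 206 207 208 209 210 211 212 213 214
 215 216 217 218 219 220 221 222 223 224 225 226 227 228 229]
w11 [[[336.5  88.5 100.7]]]
[170 192 197 200 201 202 203 204 205 206 207 208 209 210 211 212 213 214
 215 216 217 218 219 220 221 222 223 224 225 226 227 228 229]
```

Request:
carry_out(rows=[[[-1.5, 0.3, 0], [0.3, 0, -0.6], 0.95], [[-5, 1, 0], [0.8, 0.1, -2], 0.95], [[-9, 1.8, 0], [1.5, 0.2, -3.5], 0.95], [[-13, 2.5, 0], [2.2, 0.3, -5.2], 0.95], [[-17, 3.3, 0], [2.9, 0.4, -6.8], 0.95], [[-21, 4.1, 0], [3.6, 0.5, -8.4], 0.95], [[-25, 4.8, -0.1], [4.2, 0.6, -10], 0.95], [[-28.5, 5.5, -0.2], [4.8, 0.8, -11.4], 0.95], [[-30.5, 6, -0.2], [5.3, 0.9, -12.5], 0.95], [[-31.1, 6, -0.2], [5.3, 0.9, -12.5], 0.95], [[-31.1, 6, -0.2], [5.3, 0.9, -12.5], 0.95], [[-31.1, 6, -0.2], [5.3, 0.9, -12.5], 0.95]])

```text
clock: 17.2
tool_pos: [0.5791, -0.2479, 0.1154]
eef_rot: [0.591, 0.777, 0.134, -0.17]
contact_force: [0.6, 1.3, -1.7]
opening: 0.171
finger_force: 60.0
```

```bash
python3 - <<'E'
from blobs import *
st=r.get_state(); print(st["tool_pos"],st["contact_force"])
O=ori(104.3,25); g=np.array([.5731,-.2603,.0307]); go(g+[0,0,.012],O); go(g,O); print(axes(st)[1].T@[0,0,1])
sd=cap("side","s12"); d=np.abs(sd["image"].astype(int)-np.load("side0.npz")["image"]).max(2); m=np.zeros((480,640),np.uint8); cv2.fillPoly(m,[np.array([[312,156],[260,169],[247,139],[297,128]],np.int32)],1); print("flap change",(d[m>0]>30).mean())
E
```

```text
[ 0.5791 -0.2479  0.1154] [ 0.5811  1.3273 -1.7416]
shift cm [-4.01 -0.97  6.14] turn deg [-0.  -0.   1.1]
shift cm [-4.52 -0.97  7.23] turn deg [-0.  -0.   1.1]
[ 0.4226  0.0078 -0.9063]
flap change 0.9901960784313726
```

Request:
carry_out(rows=[[[-1.5, -0.4, 2], [0, 0, 0.5], 0.95], [[-2.8, -0.6, 4], [0, 0, 1], 0.95], [[-3.7, -0.7, 5.4], [0, 0, 1], 0.95], [[-3.7, -0.7, 5.7], [0, 0, 1], 0.95], [[-3.7, -0.7, 5.7], [0, 0, 1], 0.95], [[-3.7, -0.7, 5.7], [0, 0, 1], 0.95], [[-3.7, -0.7, 5.7], [0, 0, 1], 0.95], [[-3.7, -0.7, 5.7], [0, 0, 1], 0.95]])

```text
clock: 18.05
tool_pos: [0.5755, -0.2618, 0.0486]
eef_rot: [0.599, 0.771, 0.133, -0.169]
contact_force: [0.0, -0.2, -1.2]
opening: 0.168
finger_force: 60.0
```

```bash
python3 - <<'E'
from blobs import *
st=r.get_state(); print(st["tool_pos"],st["contact_force"])
O=ori(104.3,25); g=np.array([.5731,-.2603,.0307]); go(g,O); t=cap("wrist","w13")
E
```

```text
[ 0.5755 -0.2618  0.0486] [ 0.0045 -0.2171 -1.2356]
shift cm [-0.57 -0.2   1.71] turn deg [ 0.1  0.1 -0. ]
```

Request:
carry_out(rows=[[[-0.2, -0.1, 0.5], [0, 0, 0], 0.95], [[-0.4, -0.1, 1], [0, 0, 0], 0.95], [[-0.6, -0.1, 1.4], [0, 0, 0], 0.95], [[-0.7, -0.1, 1.55], [0, 0, 0], 0.95], [[-0.7, -0.1, 1.55], [0, 0, 0], 0.95], [[-0.7, -0.1, 1.55], [0, 0, 0], 0.95], [[-0.7, -0.1, 1.55], [0, 0, 0], 0.95]])

```text
clock: 18.8
tool_pos: [0.5737, -0.2615, 0.0309]
eef_rot: [0.599, 0.771, 0.133, -0.17]
contact_force: [-0.6, 0.9, -0.1]
opening: 0.166
finger_force: 60.0
```

Request:
carry_out(rows=[[[0, 0, 0.05], [0, 0, 0], 0.95], [[0, 0, 0.05], [0, 0, 0], 0.95], [[0, 0, 0.05], [0, 0, 0], 0.8], [[0, 0, 0.05], [0, 0, 0], 0.7], [[0, 0, 0.05], [0, 0, 0], 0.55], [[0, 0, 0.05], [0, 0, 0], 0.5], [[0, 0, 0.05], [0, 0, 0], 0.5], [[0, 0, 0.05], [0, 0, 0], 0.5], [[0, 0, -1], [0, 0, 0], 0.5], [[0, 0, -4], [0, 0, 0], 0.5], [[0, 0, -9], [0, 0, 0], 0.5], [[0, 0, -12], [0, 0, 0], 0.5]])

```text
clock: 20.0
tool_pos: [0.5875, -0.3134, 0.1433]
eef_rot: [0.6, 0.771, 0.133, -0.168]
contact_force: [0.1, -0.4, 0.4]
opening: 0.5
finger_force: 0.0
```

```bash
python3 - <<'E'
from blobs import *
st=r.get_state(); print(st["tool_pos"],st["opening"],st["contact_force"])
s=cap("wrist","w14"); I=s["image"].astype(int); d=I[...,0]-I[...,2]
g=cv2.GaussianBlur(cv2.cvtColor(s["image"],cv2.COLOR_RGB2GRAY),(5,5),1)
c=cv2.HoughCircles(g[:290],cv2.HOUGH_GRADIENT,1,300,param1=60,param2=25,minRadius=45,maxRadius=110); print(c)
if c is not None: u,v,_=c[0,0]; print("cup rim centre",onz(s,u,v,.052))
print("arm away up/back", axes(st)[1].T@np.array([-.2,.0,.12]))
E
```

```text
[ 0.5875 -0.3134  0.1433] 0.5004492631317213 [ 0.1015 -0.4215  0.4228]
[[[320.5  97.5  64.8]]]
cup rim centre [ 0.5539 -0.1836  0.052 ]
arm away up/back [ 0.0948 -0.1935 -0.0892]
```

Request:
carry_out(rows=[[[4.7, 0, -10], [0, 0, 0], 0.5], [[4.7, -5, -10], [0, 0, 0], 0.5], [[6, -10, -10], [0, 0, 0], 0.5], [[8, -15, -10], [0, 0, 0], 0.5], [[9.5, -18, -10], [0, 0, 0], 0.5], [[9.5, -18, -10], [0, 0, 0], 0.5], [[9.5, -18, -10], [0, 0, 0], 0.5], [[9.5, -18, -10], [0, 0, 0], 0.5]])

```text
clock: 20.85
tool_pos: [0.4025, -0.3124, 0.2704]
eef_rot: [0.599, 0.771, 0.133, -0.169]
contact_force: [1.0, -0.2, -0.1]
opening: 0.499
finger_force: 0.0
```

```bash
python3 - <<'E'
from blobs import *
st=r.get_state(); print(st["tool_pos"],st["contact_force"])
t=cap("top","t15"); T0=np.load("top0.npz")["image"].astype(int)
print("top now",blobs(t["image"],90,400,100,520))
d=np.abs(t["image"].astype(int)-T0).max(2); k=(d>30).astype(np.uint8); n,l,S,c=cv2.connectedComponentsWithStats(k); print("changes",[(c[j].round().tolist(),S[j].tolist()) for j in range(1,n) if S[j,4]>12])
print("flap diff",d[228:293,162:222].max(), "frac",(d[228:293,162:222]>15).mean())
I=t["image"].astype(int); dd=I[...,0]-I[...,2]; sub=(dd[185:300,378:497]<=40).astype(np.uint8)
sub=cv2.morphologyEx(sub,cv2.MORPH_CLOSE,np.ones((3,3))); n,l,s_,_=cv2.connectedComponentsWithStats(sub); j=1+np.argmax(s_[1:,4]); m=(l==j).astype(np.uint8)
cn,_=cv2.findContours(m,0,2); f=np.zeros_like(m); cv2.drawContours(f,cn,-1,1,-1); cup=cv2.morphologyEx(f,2,cv2.getStructuringElement(2,(17,17))); e=cv2.fitEllipse(max(cv2.findContours(cup,0,1)[0],key=len)); print("cup ellipse",e[0][0]+378,e[0][1]+185,e[1])
E
```

```text
[ 0.4025 -0.3124  0.2704] [ 1.0346 -0.1977 -0.1012]
top now [([304.0, 136.0], 247), ([289.0, 143.0], 249), ([307.0, 196.0], 58), ([309.0, 222.0], 62), ([312.0, 248.0], 58)]
changes [([418.0, 250.0], [409, 241, 21, 20, 248]), ([583.0, 308.0], [518, 242, 122, 134, 8467]), ([314.0, 275.0], [309, 270, 11, 11, 53]), ([9.0, 411.0], [0, 389, 28, 54, 893])]
flap diff 25 frac 0.002564102564102564
cup ellipse 420.91418838500977 247.8836326599121 (42.2538948059082, 43.75420379638672)
```

```bash
python3 -c "
from plant import r
print(r.finish_job())"
```

```text
the job is handed in; nothing more can be done
None
```

The job is handed in: all four worn balls went through the flap into the bin and the flap shut behind them. The empty cup stands upright on the board again, and the final overhead image shows the good balls and everything else where they were.

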